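# Pull the airing flap shut with the hook pole

## Robot

A 6-joint arm with a two-finger parallel gripper is mounted at the origin on the work surface. World frame = base frame: x ahead of the robot, y to its left, z up, the work surface at z = 0. Lengths are in m, angles in degrees, forces in N, time in s.
With the tool pointing down it reaches from about 0.4 to 0.825 m from the base axis. Payload 7 kg.
Tool frame: the origin (TCP) lies at the very end of the fingers, on their centre line; the grasp point (between the pads) lies 19 mm behind it (ctrl.hold_point_z is the distance from the TCP to the grasp point, in m); z points along the fingers, y is the line along which they close (so a half turn about z gives the same grasp; the last joint's range is limited). The gripper opens to 88 mm and grips with 3 to 60 N. Pads are 19 mm wide; open, the fingers measure 130 mm over their backs; the gripper's body (78 mm by 193 mm) begins 47 mm behind the grasp point.
Start: joints at [85.835, 20.546, 0.682, 0, -70.136, -16.507], TCP at [0.238, 0.632, 0.227] pointing down, gripper open.
Joint ranges: [-176.03, 176.03], [-82.01, 121.73], [-58.28, 71.71], [-173.87, 95.51], [-174.79, -0.11], [-173.66, 173.66]. Speed limits (degrees/s): [136.94, 136.94, 172.46, 180, 180, 180].

## Interface

Orientations are given as [roll, pitch, yaw] about the fixed x, y, z axes, in that order (R = Rz(yaw) Ry(pitch) Rx(roll)).
In Python, from plant import sensors, viewer, workorder, ctrl gives the robot as it stands.
- The arm moves only by the shell command python3 -m pendant 'ROWS'. ROWS is JSON, a list of rows, each a list of 3 entries, a list of its own where there are three numbers: the opening, from -1 (shut) to 1 (fully open), so that 0 is half open, then the shift along the tool's x, y, z in m, then the turn, a rotation vector about the tool's x, y, z in degrees. A call has 1 to 10 rows; each row is the pose to reach, as a shift and turn from the pose commanded when the call began, along the tool's axes at that moment; what a row does not reach only later rows make up. A row lasts 1/12 s, in which the tool goes at most 41.7 mm and 7.16 degrees, less where a joint would pass 70% of its speed; a pose out of reach is approached as far as the arm can. A call with a gripper value outside its range is refused whole. The fingers move at their own pace and stop on an object; the grip force is fixed at half the most. Time passes only in rows, so rows that repeat a pose let the fingers close. It gives the time, the measured TCP pose, the force, the opening and the grip force at its end, in the units of the state.
- sensors.get_obs(): the state, without advancing time (a new reading comes with each control period).
- viewer.snapshot(name): name is "side" or "top" or "wrist"; returns the picture (384x512x3 uint8, red, green, blue); there is no depth.
- viewer.camera_params(name): a dict with "fx", "fy", "cx", "cy" (pixels), "extrinsics" (4x4, takes a point from world to camera coordinates). Camera axes: x right, y up, looking along -z (the intrinsics and any distortion apply to the point x, -y, -z); pixel columns grow to the right and rows downward; lengths in m; the calibration is good to about 2 mm. The wrist camera is an equidistant fisheye: a pixel r from the principal point sees the ray r / f radians off the axis. A picture is of the moment at which its call begins: read the wrist's pose just before it. camera_params takes no time and is no camera call; for the wrist camera it gives the pose at the moment of the call.
- workorder.close_job(): hands the job in; it is judged then, once.
The state is a dict: "clock": time; "joint_pos": joint angles; "qvel": joint speeds; "tau": joint torques, N m; "tool_pos": TCP position; "orientation": TCP orientation; "force": force on the tool from outside, world axes, zero at the start; "moment": the same for the moment, N m; "opening": finger opening in m; "gripper_force": force on a finger pad.
Only numpy, scipy, OpenCV 4.12 (cv2) and the standard library are available. Lean on these libraries where they do the work, as an engineer would, in place of code of your own. Each camera call takes 0.05 s, during which the arm holds its last target. There are 200 camera calls.

## Task

Pick up the hook pole, drop its hook through the ring eye at the top of the tilted-open airing flap and pull the flap fully upright, shut, without slamming it. Then unhook and stand the pole back down on the vanity, on its hook tip and paddle foot as you found it, without dropping it, and leave the flap shut and the pump bottle where it stands.

Things in the scene. Friction and masses are not known exactly. Their poses are not given: they have to be found in the camera images.
- pole: Hook pole, 0.13 kg (mm): level 14 square aluminium bar, 274 long, standing on a 7 round hook bent straight down in front and a white paddle foot (60 wide, 52 high) behind. Origin on the vanity under the black grip sleeve (balance point); x to the hook, z up. Bar centre z 52, underside 45; hook at x 120, z 0 (tip) to 44; foot at x -150. The hookless brush is not it; either may be left or right.
- flap_ring (a point): Centre of the dark steel ring eye (mm: hole 32, wire 6) mid-width on the robot's side of the top rail of the glass flap. Axes of the flap: y along hinge, x away from robot, z up the pane. Hinge line at x +36, z -165. Hole axis within 35 deg of vertical at any flap angle. Flap 300 wide, 180 high, hinged 85 above the vanity on a tiled sill (100 x 360 x 80) between posts 308 apart, 230 high, open above.
- flap (a joint): Angle of the airing flap, rad: 0 shut (upright, at its stop), growing as its top tilts away from the robot; starts at 0.55 to 0.8, far stop 0.95. A stiff friction hinge holds it wherever it is left; about 2 to 3 N at the ring moves it.
- dispenser: Bystander: stainless steel pump bottle, 66 mm across, 180 mm high, left or right of the flap. Origin: centre of its underside, z up.

How it is judged (in metres and radians):
On the way, in this order (a step that is already met when the one before it is completed fails the run):
1. the pole's hook is through the ring while the flap is still open (value of joint flap above 0.4 rad and x of flap_ring in the frame of pole between 0.1035 and 0.1365 m and y of flap_ring in the frame of pole between -0.0165 and 0.0165 m and z of flap_ring in the frame of pole between 0.004 and 0.042 m), for 0.2 s.
2. the flap has been swung shut with the hook in the ring (value of joint flap below 0.12 rad and x of flap_ring in the frame of pole between 0.1035 and 0.1365 m and y of flap_ring in the frame of pole between -0.0165 and 0.0165 m and z of flap_ring in the frame of pole between 0.004 and 0.042 m), for 0.1 s.
At the end, for the whole second after the job is handed in: The flap is shut to within 0.12 rad (7 deg), the pole stands at rest on the vanity on its hook tip and foot (within 12 mm in height and 10 deg of upright), and the pump bottle is within 30 mm of where it was (value of joint flap below 0.12 rad and height (world z) of pole between -0.012 and 0.012 m and angle between pole's own z axis and vertical below 0.17 rad and linear speed of pole below 0.03 m/s and distance of dispenser from where it was at the start of the episode below 0.03 m); the robot touches nothing.
It fails at once if the pump bottle was knocked (moved more than 30 mm) (distance of dispenser from where it was at the start of the episode above 0.03 m).
It fails at once if the flap was slammed (faster than 2.5 rad/s) (velocity of joint flap below -2.5 rad/s).
It fails at once if the pole was let go more than 50 mm above the vanity (height (world z) of pole above 0.05 m and contact force between the fingers and pole below 0.1 N).
It also fails if it takes over 58 s, if anything falls off the work surface, if the arm or the gripper's body presses on something with over 40 N, if the wrist force passes 120 N, or if a joint passes its speed limit or range.

## Working session

There is one attempt and no reset: what is moved stays moved. The work goes in short steps, Python scripts to look and compute and a shell command to move; the robot and the scene stay as the last step left them, time stands still between calls to the robot, and variables do not carry over. Pictures are saved under pics/ and viewed, at most 11 in all, crops included, and the job is handed in when it is done.

```bash
mkdir -p pics; ls; python3 - <<'E'
from plant import sensors, viewer, ctrl
import cv2,numpy as np
np.set_printoptions(precision=4,suppress=True)
print(sensors.get_obs(), ctrl.hold_point_z)
for n in("side","top"):
    p=viewer.camera_params(n); print(n,p)
    cv2.imwrite(f"pics/{n}0.png",viewer.snapshot(n)[:,:,::-1])
print(viewer.camera_params("wrist"))
a=cv2.imread("pics/side0.png");b=cv2.imread("pics/top0.png")
E
```

```text
pics
{'clock': 0.0, 'joint_pos': array([ 85.8348,  20.5938,   0.6334,  -0.0219, -70.1352, -16.5047]), 'qvel': array([-0.0294, -0.1167,  0.0267,  0.062 , -0.016 ,  0.005 ]), 'tau': array([  0.0009, -58.2713,  29.3051,   6.9971,   0.0071,  -0.0001]), 'tool_pos': array([0.2381, 0.6311, 0.2256]), 'orientation': array([179.9026,  -0.0074, -20.6773]), 'force': array([-0.9962, -0.3717,  0.3523]), 'moment': array([ 0.0011, -0.0149, -0.0138]), 'gripper_force': 0.0, 'opening': 0.08765412067486042} 0.0188
side {'fx': 409.92837572196794, 'fy': 409.92837572196794, 'cx': 253.40743303249667, 'cy': 189.87455454138632, 'extrinsics': array([[ 0.827 , -0.5619,  0.0178, -0.4382],
       [ 0.3797,  0.5817,  0.7193, -0.3033],
       [-0.4145, -0.5881,  0.6945, -1.1316],
       [ 0.    ,  0.    ,  0.    ,  1.    ]])}
top {'fx': 351.4415146105417, 'fy': 351.4415146105417, 'cx': 260.1902812340327, 'cy': 193.8254538693385, 'extrinsics': array([[-0.0028, -0.9999, -0.0155,  0.0262],
       [ 0.9883, -0.0052,  0.1524, -0.5221],
       [-0.1524, -0.0149,  0.9882, -1.1879],
       [ 0.    ,  0.    ,  0.    ,  1.    ]])}
{'fx': 297.3186396354542, 'fy': 297.3186396354542, 'cx': 255.06409373549332, 'cy': 195.15667233272427, 'extrinsics': array([[-0.3533, -0.9355,  0.0014,  0.6758],
       [ 0.8981, -0.3396, -0.2794,  0.034 ],
       [ 0.2619, -0.0974,  0.9602, -0.3889],
       [ 0.    ,  0.    ,  0.    ,  1.    ]])}
```

```bash
python3 -c "
import cv2
for n in('side','top'):
    cv2.imwrite(f'pics/{n}0b.png',cv2.resize(cv2.imread(f'pics/{n}0.png'),(800,600),interpolation=cv2.INTER_CUBIC))"
```

```text
(no output)
```

View pics/side0b.png

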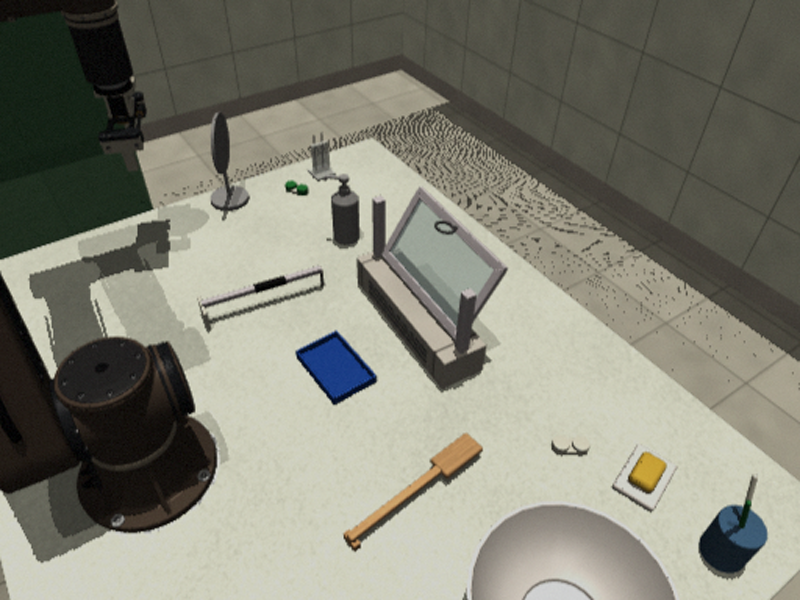

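View pics/top0b.png

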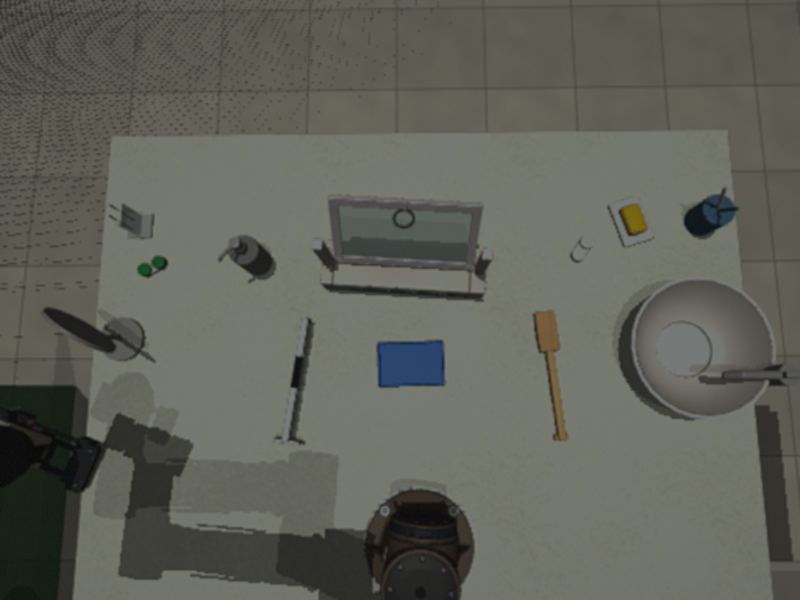

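The side view shows the pole with its hook at (322,270), sleeve (270,283) and foot (203,310), and the ring at (446,228). In the top view the sleeve is at (297,372), the hook end at (306,320) and the ring at (403,217). The brush is on the right and the bottle on the left. I'll take enlarged crops next.

```bash
python3 - <<'E'
import cv2,numpy as np
def c(n,u,v,w,s):
    im=cv2.imread(f'pics/{n}0.png'); h=w*3//4
    k=im[v-h//2:v-h//2+h,u-w//2:u-w//2+w]
    k=np.clip(k.astype(float)*(1.6 if n=='top' else 1.2),0,255).astype('uint8')
    print(n,u-w//2,v-h//2,400/w)
    return cv2.resize(k,(400,300),interpolation=cv2.INTER_CUBIC)
cv2.imwrite('pics/c1.png',np.vstack([np.hstack([c('side',167,190,100,4),c('side',292,160,100,4)]),np.hstack([c('top',188,243,120,4),c('top',258,155,120,4)])]))
E
```

```text
side 117 153 4.0
side 242 123 4.0
top 128 198 3.3333333333333335
top 198 110 3.3333333333333335
```

View pics/c1.png

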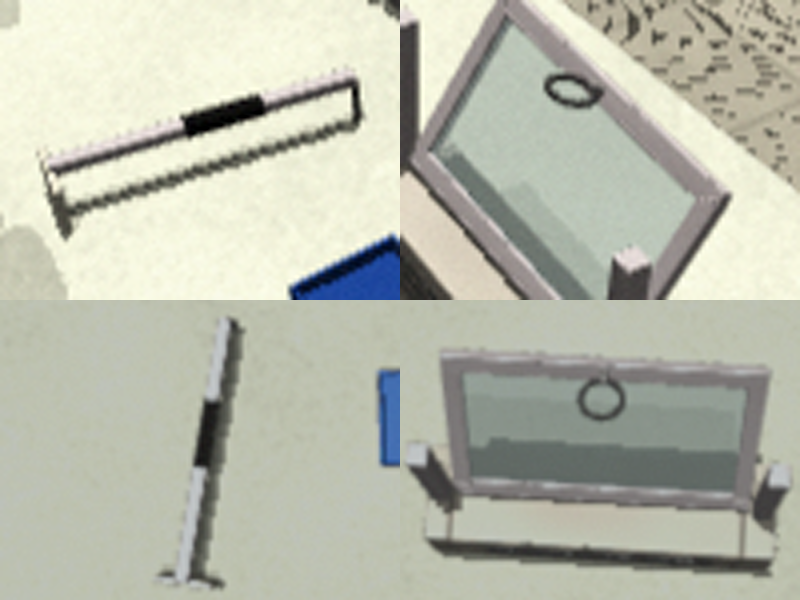

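```bash
cat > h.py <<'E'
import numpy as np
from plant import sensors, viewer, ctrl
from scipy.spatial.transform import Rotation as Ro
np.set_printoptions(precision=4,suppress=True)
def ray(n,u,v,p=None):
    p=p or viewer.camera_params(n); E=p["extrinsics"]
    a=np.array([(u-p["cx"])/p["fx"],(v-p["cy"])/p["fy"]])
    if n=="wrist":
        r=np.linalg.norm(a); d=np.array([*(a/r*np.sin(r)),np.cos(r)])
    else: d=np.array([*a,1.])
    d=d*[1,-1,-1]; d/=np.linalg.norm(d); R=E[:3,:3]
    return -R.T@E[:3,3], R.T@d
def tri(*obs):
    A=np.zeros((3,3));b=np.zeros(3);L=[]
    for o in obs:
        c,d=ray(*o);M=np.eye(3)-np.outer(d,d);A+=M;b+=M@c;L.append((c,M))
    x=np.linalg.solve(A,b); return x,[round(1e3*np.linalg.norm(M@(x-c)),1) for c,M in L]
def plane(n,u,v,z,p=None):
    c,d=ray(n,u,v,p); return c+d*(z-c[2])/d[2]
def proj(n,X,p=None):
    p=p or viewer.camera_params(n);E=p["extrinsics"];q=(E[:3,:3]@X+E[:3,3])*[1,-1,-1]
    if n=="wrist":
        t=np.arctan2(np.hypot(q[0],q[1]),q[2]);s=t/np.hypot(q[0],q[1])
        return np.array([p["cx"]+p["fx"]*q[0]*s,p["cy"]+p["fy"]*q[1]*s])
    return np.array([p["cx"]+p["fx"]*q[0]/q[2],p["cy"]+p["fy"]*q[1]/q[2]])
E
python3 - <<'E'
from h import *
S=lambda x,y:("side",117+x/4,153+y/4); S2=lambda x,y:("side",242+(x-400)/4,123+y/4)
T=lambda x,y:("top",128+x/3.3333,198+(y-300)/3.3333); T2=lambda x,y:("top",198+(x-400)/3.3333,110+(y-300)/3.3333)
for k,a,b in [("sleeve",S(224,114),T(207,433)),("front",S(352,80),T(226,320)),("rear",S(52,166),T(182,578)),("ring",S2(573,91),T2(601,400)),("railL",S2(510,3),T2(445,355)),("railR",S2(728,197),T2(768,372)),("postL",S2(400,12),T2(418,450)),("postR",S2(632,258),T2(780,470))]:
    print(k,*tri(a,b))
print("tip",plane(*S(358,122),0), plane(*T(207,433),.059),plane(*T(226,320),.059),plane(*T(182,578),.059))
print("bottle",plane("top",240/800*512,242/600*384,.18),plane("side",345/800*512,240/600*384,0))
print("sill front edge",plane(*T2(428,540),.08),plane(*T2(775,560),.08))
E
```

```text
sleeve [0.3715 0.262  0.0532] [np.float64(2.0), np.float64(2.0)]
front [0.4881 0.2469 0.0468] [np.float64(1.6), np.float64(1.6)]
rear [0.2264 0.284  0.0511] [np.float64(1.0), np.float64(1.0)]
ring [0.6562 0.0251 0.2412] [np.float64(2.5), np.float64(2.5)]
railL [0.7055 0.1705 0.2189] [np.float64(0.4), np.float64(0.4)]
railR [ 0.6832 -0.1256  0.2324] [np.float64(1.6), np.float64(1.6)]
postL [0.6104 0.1911 0.234 ] [np.float64(0.5), np.float64(0.5)]
postR [ 0.5915 -0.1338  0.227 ] [np.float64(0.6), np.float64(0.6)]
tip [0.4895 0.2413 0.    ] [0.3696 0.2615 0.059 ] [0.4851 0.2451 0.059 ] [0.2261 0.2826 0.059 ]
bottle [0.627  0.3586 0.18  ] [0.6203 0.3598 0.    ]
sill front edge [0.5578 0.2066 0.08  ] [ 0.5351 -0.1467  0.08  ]
```

```bash
cat >> h.py <<'E'
def delta(pos,yaw):
    o=sensors.get_obs(); R=Ro.from_euler('xyz',o["orientation"],degrees=True)
    T=Ro.from_euler('xyz',[180,0,yaw],degrees=True)
    print("t",o["clock"],"tcp",o["tool_pos"],o["orientation"],"F",o["force"],"open",o["opening"],o["gripper_force"])
    print("shift",R.inv().apply(np.array(pos)-o["tool_pos"]),"turn",(R.inv()*T).as_rotvec(degrees=True))
E
python3 -c "
from h import *
delta([.371,.262,.2],-8.2)"
```

```text
t 0.1 tcp [0.2381 0.6311 0.2257] [179.917   -0.0063 -20.6766] F [-0.5381  0.1611  0.0919] open 0.08753537249338476 0.0
shift [0.2546 0.2984 0.0262] turn [  0.0833   0.0028 -12.4766]
```

```bash
python3 -m pendant '[[1,[0.026,0.03,0],[0,0,-2]],[1,[0.052,0.06,0],[0,0,-4]],[1,[0.078,0.09,0],[0,0,-6]],[1,[0.104,0.12,0],[0,0,-8]],[1,[0.13,0.15,0],[0,0,-10]],[1,[0.156,0.18,0],[0,0,-12.5]],[1,[0.182,0.21,0.005],[0,0,-12.5]],[1,[0.208,0.24,0.01],[0,0,-12.5]],[1,[0.234,0.272,0.02],[0,0,-12.5]],[1,[0.2545,0.2985,0.026],[0,0,-12.5]]]'; python3 -m pendant '[[1,[0,0,0],[0,0,0]],[1,[0,0,0],[0,0,0]]]'; python3 - <<'E'
from h import *
import cv2
delta([.371,.262,.2],-8.2)
p=viewer.camera_params("wrist"); cv2.imwrite("pics/w1.png",cv2.resize(viewer.snapshot("wrist")[:,:,::-1],None,fx=1.5,fy=1.5,interpolation=cv2.INTER_CUBIC))
import pickle; pickle.dump(p,open("w1.pkl","wb"))
for X in ([.371,.262,.052],[.491,.245,.052]): print(1.5*proj("wrist",np.array(X),p))
E
```

```text
clock: 0.93
tool_pos: [0.3709, 0.2597, 0.1999]
orientation: [180.0, 0.0, -8.2]
force: [0.5, 0.0, 0.1]
opening: 0.0881
gripper_force: 0.0
clock: 1.1
tool_pos: [0.3712, 0.2605, 0.2004]
orientation: [180.0, 0.0, -8.3]
force: [-0.4, 0.8, 0.4]
opening: 0.0874
gripper_force: 0.0
t 1.1 tcp [0.3712 0.2605 0.2004] [179.9807   0.0176  -8.3365] F [-0.3649  0.8428  0.432 ] open 0.08737562422429115 0.0
shift [-0.0004 -0.0014  0.0004] turn [ 0.0193  0.0176 -0.1365]
[382.4655 276.647 ]
[381.5653 101.9006]
```

View pics/w1.png

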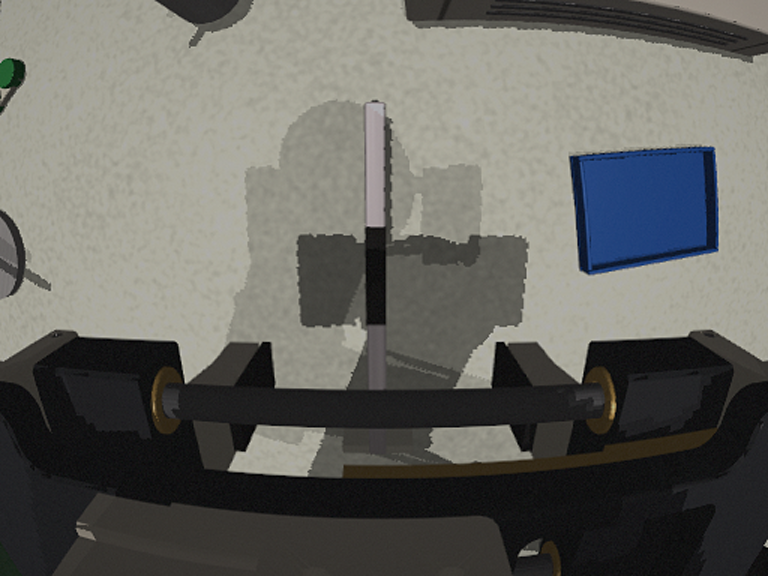

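The bar runs down column 375, with its front end at (374.5,103) and the sleeve from row 227 to row 325.

```bash
python3 - <<'E'
from h import *
import pickle; p=pickle.load(open("w1.pkl","rb"))
a,b,c=[plane("wrist",u/1.5,v/1.5,.059,p) for u,v in ((374.5,103),(375,227),(376,325))]
print(a,b,c); m=(b+c)/2; d=a-c; yaw=np.degrees(np.arctan2(d[1],d[0])); print(m,np.linalg.norm(a-m),yaw)
o=a[:2]-.127*d[:2]/np.linalg.norm(d[:2]);print("origin by front end",o)
delta([*(m[:2]+o)/2,.033],yaw)
E
```

```text
[0.4899 0.2498 0.059 ] [0.4075 0.2617 0.059 ] [0.3384 0.2714 0.059 ]
[0.3729 0.2666 0.059 ] 0.11818291318940335 -8.120389940908623
origin by front end [0.3642 0.2677]
t 1.15 tcp [0.3713 0.2619 0.2007] [-179.9813   -0.0063   -8.2645] F [0.4795 0.085  0.2605] open 0.0879075592722421 0.0
shift [-0.0034 -0.0048  0.1677] turn [-0.0187 -0.0063 -0.1441]
```

```bash
python3 -m pendant '[[1,[-0.002,-0.005,0.03],[0,0,0]],[1,[-0.002,-0.005,0.06],[0,0,0]],[1,[-0.002,-0.005,0.09],[0,0,0]],[1,[-0.002,-0.005,0.12],[0,0,0]],[1,[-0.002,-0.005,0.145],[0,0,0]],[1,[-0.002,-0.005,0.16],[0,0,0]],[1,[-0.002,-0.005,0.167],[0,0,0]],[0,[-0.002,-0.005,0.167],[0,0,0]],[-0.5,[-0.002,-0.005,0.167],[0,0,0]],[-1,[-0.002,-0.005,0.167],[0,0,0]]]'; python3 -m pendant '[[-1,[0,0,0],[0,0,0]],[-1,[0,0,0],[0,0,0]],[-1,[0,0,0],[0,0,0]],[-1,[0,0,0],[0,0,0]],[-1,[0,0,0],[0,0,0]],[-1,[0,0,0],[0,0,0]]]'
```

```text
clock: 1.98
tool_pos: [0.3702, 0.2688, 0.0346]
orientation: [-179.9, -0.0, -8.1]
force: [0.7, -0.2, -0.1]
opening: 0.0733
gripper_force: 0.0
clock: 2.48
tool_pos: [0.3698, 0.2676, 0.0337]
orientation: [-180.0, -0.0, -8.2]
force: [-1.2, -0.5, 0.3]
opening: 0.0332
gripper_force: 0.0
```

```bash
python3 -m pendant '[[-1,[0,0,0],[0,0,0]],[-1,[0,0,0],[0,0,0]],[-1,[0,0,0],[0,0,0]],[-1,[0,0,0],[0,0,0]],[-1,[0,0,0],[0,0,0]],[-1,[0,0,0],[0,0,0]],[-1,[0,0,0],[0,0,0]]]'
```

```text
clock: 3.07
tool_pos: [0.3697, 0.2675, 0.0335]
orientation: [180.0, 0.0, -8.2]
force: [0.9, 0.6, -1.2]
opening: 0.0138
gripper_force: 30.0
```

```bash
python3 -m pendant '[[-1,[0,0,-0.01],[0,0,0]],[-1,[0,0,-0.03],[0,0,0]],[-1,[0,0,-0.055],[0,0,0]],[-1,[0,0,-0.085],[0,0,0]],[-1,[0,0,-0.115],[0,0,0]],[-1,[0,0,-0.145],[0,0,0]],[-1,[0.01,0.01,-0.175],[0,0,0]],[-1,[0.025,0.03,-0.205],[0,0,-1]],[-1,[0.045,0.05,-0.23],[0,0,-2]],[-1,[0.065,0.07,-0.25],[0,0,-3]]]';python3 -m pendant '[[-1,[0.02,0.02,-0.02],[0,0,-0.5]],[-1,[0.04,0.04,-0.035],[0,0,-1.5]],[-1,[0.06,0.06,-0.035],[0,0,-1.7]],[-1,[0.08,0.08,-0.035],[0,0,-1.7]],[-1,[0.1,0.105,-0.035],[0,0,-1.7]],[-1,[0.115,0.125,-0.035],[0,0,-1.7]],[-1,[0.125,0.138,-0.035],[0,0,-1.7]],[-1,[0.125,0.145,-0.035],[0,0,-1.7]],[-1,[0.125,0.145,-0.035],[0,0,-1.7]],[-1,[0.125,0.145,-0.035],[0,0,-1.7]]]'; python3 - <<'E'
from h import *
import cv2,pickle
delta([.536,.032,.318],-3.5)
p=viewer.camera_params("wrist"); im=viewer.snapshot("wrist")[:,:,::-1]
pickle.dump(p,open("w2.pkl","wb")); u,v=proj("wrist",np.array([.656,.025,.241]),p);print(u,v)
s=viewer.snapshot("side")[:,:,::-1];t=viewer.snapshot("top")[:,:,::-1]
cv2.imwrite("pics/s2.png",s);cv2.imwrite("pics/t2.png",t);cv2.imwrite("pics/w2.png",im)
def c(im,u,v,w):
    h=w*3//4;u=int(min(max(u-w/2,0),512-w));v=int(max(v-h/2,0));print(u,v,400/w)
    return cv2.resize(im[v:v+h,u:u+w],(400,300),interpolation=cv2.INTER_CUBIC)
cv2.imwrite("pics/c2.png",np.vstack([np.hstack([c(im,u,v,200),c(im,u,v,80)]),np.hstack([c(s,280,145,80),c(t,258,139,100)])]))
E
```

```text
clock: 3.9
tool_pos: [0.4246, 0.1885, 0.2861]
orientation: [-179.9, -0.1, -5.0]
force: [1.4, 1.8, -2.5]
opening: 0.0137
gripper_force: 30.0
clock: 4.73
tool_pos: [0.5351, 0.0334, 0.3183]
orientation: [-180.0, 0.0, -3.5]
force: [-0.8, -0.2, -1.0]
opening: 0.0138
gripper_force: 30.0
t 4.7333 tcp [0.5351 0.0334 0.3183] [-179.9929    0.0309   -3.5184] F [-0.8225 -0.185  -1.0128] open 0.01379765069948955 29.99935805797577
shift [0.001  0.0013 0.0003] turn [-0.0071  0.0309 -0.0184]
257.9980051730781 54.77242158678874
157 0 2.0
217 24 5.0
240 115 5.0
208 101 4.0
```

View pics/c2.png

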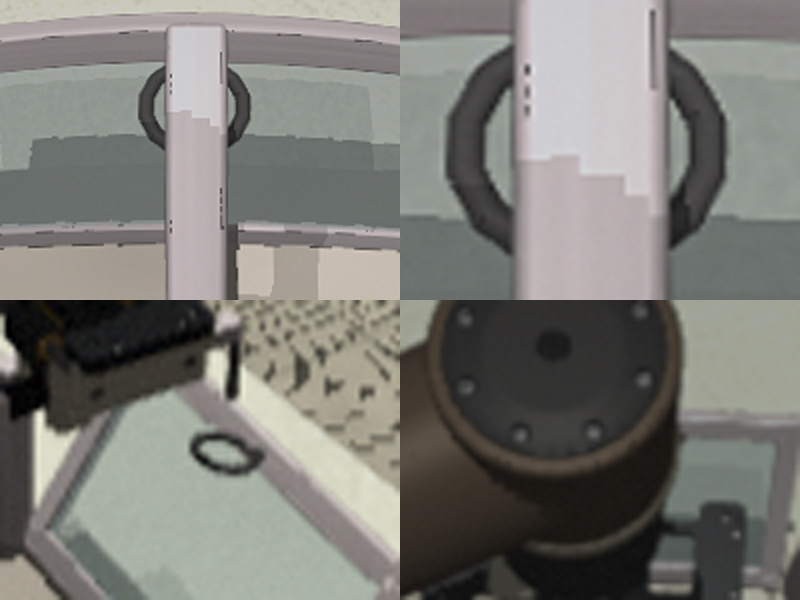

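```bash
python3 - <<'E'
from h import *
import pickle; p=pickle.load(open("w2.pkl","rb"))
import h
o=h.viewer.camera_params
h.viewer.camera_params=lambda n: p if n=="wrist" else o(n)
print("ring side+wrist",*tri(("side",285.6,145.6),("wrist",254.4,53.6)))
print("ring z plane", plane("wrist",254.4,53.6,.241))
print("bar end",plane("wrist",256,12.5,.344))
print("bar pt",plane("wrist",255.1,60,.344))
print("expected tip px",proj("side",np.array([.655,.025,.285])),"seen 286.4 133.6; tip at z .285:",plane("side",286.4,133.6,.285))
E
```

```text
ring side+wrist [0.6591 0.0265 0.24  ] [np.float64(2.1), np.float64(2.1)]
ring z plane [0.6571 0.0277 0.241 ]
bar end [0.6564 0.0268 0.344 ]
bar pt [0.6342 0.0286 0.344 ]
expected tip px [285.1812 134.4274] seen 286.4 133.6; tip at z .285: [0.6606 0.0263 0.285 ]
```

```bash
python3 -m pendant '[[-1,[0.001,0,0.01],[0,0,0]],[-1,[0.001,0,0.02],[0,0,0]],[-1,[0.001,0,0.03],[0,0,0]],[-1,[0.001,0,0.036],[0,0,0]],[-1,[0.001,0,0.042],[0,0,0]],[-1,[0.001,0,0.048],[0,0,0]],[-1,[0.001,0,0.054],[0,0,0]],[-1,[0.001,0,0.06],[0,0,0]],[-1,[0.001,0,0.066],[0,0,0]],[-1,[0.001,0,0.069],[0,0,0]]]'; python3 -m pendant '[[-1,[0,0,0],[0,0,0]],[-1,[0,0,0],[0,0,0]],[-1,[0,0,0],[0,0,0]]]';  python3 - <<'E'
from h import *
import cv2,pickle
delta([.536,.032,.249],-3.5)
p=viewer.camera_params("wrist"); im=viewer.snapshot("wrist")[:,:,::-1]
s=viewer.snapshot("side")[:,:,::-1]
pickle.dump(p,open("w3.pkl","wb"))
cv2.imwrite("pics/s3.png",s);cv2.imwrite("pics/w3.png",im)
def c(im,u,v,w):
    h=w*3//4;u=int(min(max(u-w/2,0),512-w));v=int(max(v-h/2,0));print(u,v,400/w)
    return cv2.resize(im[v:v+h,u:u+w],(400,300),interpolation=cv2.INTER_CUBIC)
cv2.imwrite("pics/c3.png",np.hstack([c(im,256,40,120),c(s,283,145,60)]))
E
```

```text
clock: 5.72
tool_pos: [0.5363, 0.0333, 0.2486]
orientation: [180.0, 0.0, -3.5]
force: [0.3, -0.4, -1.1]
opening: 0.0136
gripper_force: 30.0
clock: 5.97
tool_pos: [0.5368, 0.0333, 0.2499]
orientation: [-180.0, -0.0, -3.5]
force: [0.1, -1.1, -1.5]
opening: 0.014
gripper_force: 30.0
t 5.9667 tcp [0.5368 0.0333 0.2499] [-179.9956   -0.0326   -3.4735] F [ 0.0735 -1.0826 -1.5049] open 0.013971266413102484 29.999280273914337
shift [-0.0007  0.0014  0.0009] turn [-0.0044 -0.0326  0.0265]
196 0 3.3333333333333335
253 122 6.666666666666667
```

View pics/c3.png

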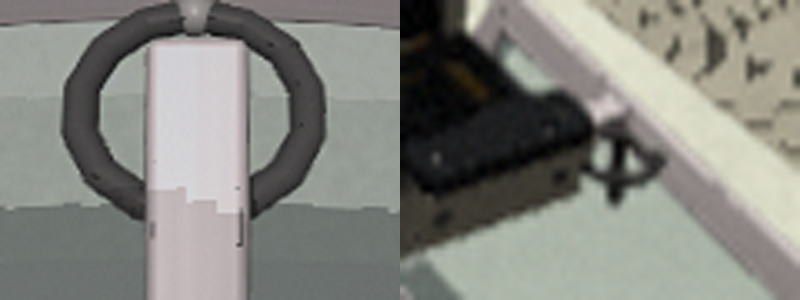

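The side crop shows the hook through the ring, with its tip below it at about (615,200). The wrist crop shows the bar centred on the ring. I'll pull along the arc.

```bash
python3 -m pendant '[[-1,[-0.004,0,0],[0,0,0]],[-1,[-0.009,0,0],[0,0,0]],[-1,[-0.014,0,-0.001],[0,0,0]],[-1,[-0.02,0,-0.003],[0,0,0]],[-1,[-0.026,0,-0.005],[0,0,0]],[-1,[-0.032,0,-0.006],[0,0,0]],[-1,[-0.038,0,-0.007],[0,0,0]],[-1,[-0.044,0,-0.009],[0,0,0]],[-1,[-0.05,0,-0.01],[0,0,0]],[-1,[-0.055,0,-0.01],[0,0,0]]]'; python3 - <<'E'
from h import *
import cv2
s=viewer.snapshot("side")[:,:,::-1]; im=viewer.snapshot("wrist")[:,:,::-1]
cv2.imwrite("pics/c4.png",np.hstack([cv2.resize(im[0:90,196:316],(400,300)),cv2.resize(s[105:195,215:335],(400,300),interpolation=cv2.INTER_CUBIC)]))
E
```

```text
clock: 6.9
tool_pos: [0.4812, 0.0368, 0.26]
orientation: [-180.0, -0.0, -3.5]
force: [2.1, 0.8, -3.6]
opening: 0.0141
gripper_force: 30.0
```

View pics/c4.png

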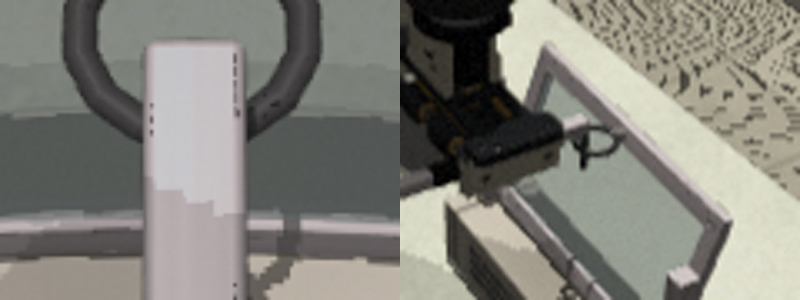

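The flap is following the pull, with the hook bearing on the near side of the ring. I'll continue.

```bash
python3 -m pendant '[[-1,[-0.005,0,0],[0,0,0]],[-1,[-0.01,0,-0.001],[0,0,0]],[-1,[-0.015,0,-0.001],[0,0,0]],[-1,[-0.02,0,-0.002],[0,0,0]],[-1,[-0.025,0,-0.002],[0,0,0]],[-1,[-0.03,0,-0.002],[0,0,0]],[-1,[-0.035,0,-0.001],[0,0,0]],[-1,[-0.039,0,-0.001],[0,0,0]],[-1,[-0.042,0,-0.001],[0,0,0]],[-1,[-0.045,0,0],[0,0,0]]]'; python3 -m pendant '[[-1,[-0.002,0,0],[0,0,0]],[-1,[-0.004,0,0],[0,0,0]],[-1,[-0.006,0,0],[0,0,0]]]'
```

```text
clock: 7.83
tool_pos: [0.4366, 0.0395, 0.2598]
orientation: [-180.0, -0.0, -3.5]
force: [2.5, 0.4, -2.5]
opening: 0.0133
gripper_force: 30.0
clock: 8.08
tool_pos: [0.4308, 0.0398, 0.2596]
orientation: [180.0, -0.0, -3.5]
force: [7.3, -0.4, -4.3]
opening: 0.0137
gripper_force: 30.0
```

```bash
python3 -m pendant '[[-1,[-0.001,0,0],[0,0,0]],[-1,[-0.002,0,0],[0,0,0]],[-1,[-0.002,0,0],[0,0,0]]]'; python3 - <<'E'
from h import *
import cv2
s=viewer.snapshot("side")[:,:,::-1]; im=viewer.snapshot("wrist")[:,:,::-1]
cv2.imwrite("pics/c5.png",np.hstack([cv2.resize(im[0:90,196:316],(400,300)),cv2.resize(s[105:195,215:335],(400,300),interpolation=cv2.INTER_CUBIC)]))
E
```

```text
clock: 8.33
tool_pos: [0.4306, 0.0402, 0.2602]
orientation: [-180.0, -0.2, -3.5]
force: [10.8, -0.7, -7.1]
opening: 0.0135
gripper_force: 30.0
```

View pics/c5.png

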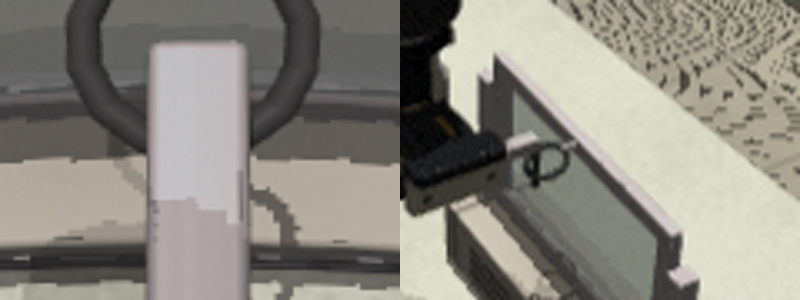

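The flap is upright at its stop: the force rises while the position stays fixed. I'll centre the hook in the ring and lift it out.

```bash
python3 -m pendant '[[-1,[0.003,0,0],[0,0,0]],[-1,[0.006,0,0],[0,0,0]],[-1,[0.009,0,0],[0,0,0]],[-1,[0.012,0,0],[0,0,0]],[-1,[0.012,0,0],[0,0,0]],[-1,[0.012,0,0],[0,0,0]]]'; python3 - <<'E'
from h import *
import cv2
delta([.4206,.04,.26],-3.5)
s=viewer.snapshot("side")[:,:,::-1]; im=viewer.snapshot("wrist")[:,:,::-1]
cv2.imwrite("pics/c6.png",np.hstack([cv2.resize(im[0:90,196:316],(400,300)),cv2.resize(s[130:175,235:295],(400,300),interpolation=cv2.INTER_CUBIC)]))
E
```

```text
clock: 8.93
tool_pos: [0.4407, 0.0391, 0.2594]
orientation: [180.0, 0.0, -3.5]
force: [0.0, 0.7, -1.4]
opening: 0.0136
gripper_force: 30.0
t 8.9333 tcp [0.4407 0.0391 0.2594] [179.982   0.038  -3.492] F [ 0.0298  0.7258 -1.4194] open 0.013568688460291935 29.999241828918457
shift [-0.0201  0.0003 -0.0006] turn [0.018 0.038 0.008]
```

View pics/c6.png

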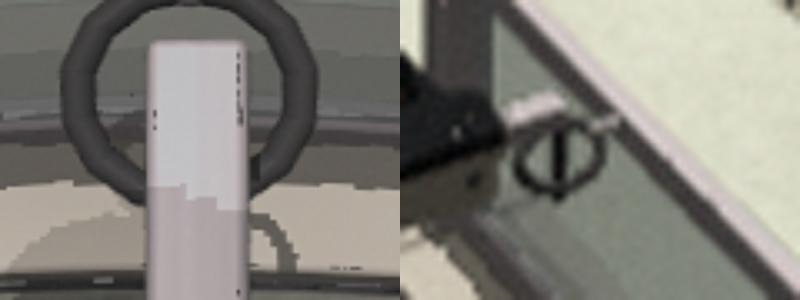

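The hook hangs centred in the ring and the force is about zero, so I'll lift it straight out.

```bash
python3 -m pendant '[[-1,[0,0,-0.006],[0,0,0]],[-1,[0,0,-0.012],[0,0,0]],[-1,[0,0,-0.018],[0,0,0]],[-1,[0,0,-0.024],[0,0,0]],[-1,[0,0,-0.03],[0,0,0]],[-1,[0,0,-0.036],[0,0,0]],[-1,[0,0,-0.042],[0,0,0]],[-1,[0,0,-0.05],[0,0,0]],[-1,[0,0,-0.06],[0,0,0]],[-1,[0,0,-0.07],[0,0,0]]]'; python3 - <<'E'
from h import *
delta([.3698,.2675,.2],-8.2)
E
```

```text
clock: 9.87
tool_pos: [0.4407, 0.0391, 0.3306]
orientation: [180.0, 0.0, -3.5]
force: [-0.6, 0.2, -1.4]
opening: 0.0135
gripper_force: 30.0
t 9.8667 tcp [0.4407 0.0391 0.3306] [179.9938   0.0019  -3.4707] F [-0.5579  0.2094 -1.395 ] open 0.013518243359046809 29.99935895204544
shift [-0.0846 -0.2237  0.1306] turn [0.0063 0.0017 4.7293]
```

```bash
python3 -m pendant '[[-1,[-0.015,-0.01,0],[0,0,0]],[-1,[-0.03,-0.03,0],[0,0,1]],[-1,[-0.045,-0.055,0],[0,0,2]],[-1,[-0.06,-0.085,0.01],[0,0,3]],[-1,[-0.07,-0.115,0.03],[0,0,4]],[-1,[-0.078,-0.145,0.05],[0,0,4.7]],[-1,[-0.084,-0.175,0.07],[0,0,4.7]],[-1,[-0.085,-0.2,0.095],[0,0,4.7]],[-1,[-0.085,-0.218,0.115],[0,0,4.7]],[-1,[-0.085,-0.224,0.13],[0,0,4.7]]]'; python3 -m pendant '[[-1,[0,0,0.02],[0,0,0]],[-1,[0,0,0.045],[0,0,0]],[-1,[0,0,0.07],[0,0,0]],[-1,[0,0,0.09],[0,0,0]],[-1,[0,0,0.11],[0,0,0]],[-1,[0,0,0.125],[0,0,0]],[-1,[0,0,0.135],[0,0,0]],[-1,[0,0,0.142],[0,0,0]],[-1,[0,0,0.148],[0,0,0]],[-1,[0,0,0.152],[0,0,0]]]'; python3 - <<'E'
from h import *
import cv2
delta([.3698,.2675,.0335],-8.2)
s=viewer.snapshot("side")[:,:,::-1]
cv2.imwrite("pics/c7.png",cv2.resize(s[90:240,100:340],(800,500),interpolation=cv2.INTER_CUBIC))
E
```

```text
clock: 10.7
tool_pos: [0.3693, 0.2703, 0.1984]
orientation: [180.0, 0.0, -8.1]
force: [0.7, -0.0, -1.4]
opening: 0.0136
gripper_force: 30.0
clock: 11.53
tool_pos: [0.3698, 0.2683, 0.0475]
orientation: [-180.0, -0.0, -8.2]
force: [0.6, 0.5, -1.3]
opening: 0.0139
gripper_force: 30.0
t 11.5333 tcp [0.3698 0.2683 0.0475] [-179.987    -0.0113   -8.1651] F [ 0.5786  0.4715 -1.342 ] open 0.013900489562405586 29.99921053647995
shift [0.0002 0.0008 0.014 ] turn [-0.013  -0.0113  0.0349]
```

View pics/c7.png

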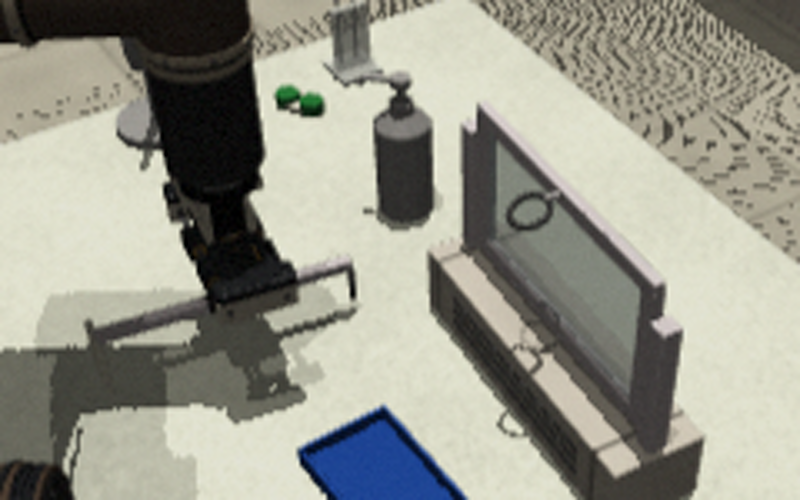

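The flap is shut and the pole hangs level about 14 mm above the vanity. I'll lower it slowly.

```bash
python3 -m pendant '[[-1,[0,0,0.003],[0,0,0]],[-1,[0,0,0.006],[0,0,0]],[-1,[0,0,0.009],[0,0,0]],[-1,[0,0,0.011],[0,0,0]],[-1,[0,0,0.013],[0,0,0]],[-1,[0,0,0.0135],[0,0,0]],[-1,[0,0,0.0135],[0,0,0]],[-1,[0,0,0.0135],[0,0,0]]]'
```

```text
clock: 12.25
tool_pos: [0.3695, 0.268, 0.0341]
orientation: [-180.0, -0.0, -8.2]
force: [0.6, 0.8, -2.4]
opening: 0.0135
gripper_force: 30.0
```

```bash
python3 -m pendant '[[-1,[0,0,0.0005],[0,0,0]],[-1,[0,0,0.001],[0,0,0]],[-1,[0,0,0.001],[0,0,0]],[-1,[0,0,0.001],[0,0,0]]]'
```

```text
clock: 12.58
tool_pos: [0.3696, 0.268, 0.0333]
orientation: [-180.0, -0.0, -8.2]
force: [0.1, -1.8, 2.7]
opening: 0.0138
gripper_force: 30.0
```

Contact with the vanity is confirmed (force now +2.7 N). I'll open the gripper and retreat.

```bash
python3 -m pendant '[[-0.8,[0,0,0],[0,0,0]],[-0.6,[0,0,0],[0,0,0]],[-0.4,[0,0,0],[0,0,0]],[-0.2,[0,0,0],[0,0,0]],[0,[0,0,0],[0,0,0]],[0.3,[0,0,0],[0,0,0]],[0.6,[0,0,0],[0,0,0]],[0.8,[0,0,0],[0,0,0]],[1,[0,0,0],[0,0,0]],[1,[0,0,0],[0,0,0]]]'; python3 -m pendant '[[1,[0,0,-0.01],[0,0,0]],[1,[0,0,-0.03],[0,0,0]],[1,[0,0,-0.055],[0,0,0]],[1,[0,0,-0.08],[0,0,0]],[1,[0,0,-0.11],[0,0,0]],[1,[0,0,-0.14],[0,0,0]],[1,[0,0,-0.165],[0,0,0]],[1,[0,0,-0.18],[0,0,0]],[1,[0,0,-0.18],[0,0,0]],[1,[0,0,-0.18],[0,0,0]]]'; python3 - <<'E'
from h import *
import cv2
s=viewer.snapshot("side")[:,:,::-1]
cv2.imwrite("pics/c8.png",cv2.resize(s[90:240,100:340],(800,500),interpolation=cv2.INTER_CUBIC))
E
```

```text
clock: 13.42
tool_pos: [0.3695, 0.2679, 0.033]
orientation: [180.0, 0.0, -8.2]
force: [-0.3, -0.1, -0.9]
opening: 0.0655
gripper_force: 0.0
clock: 14.25
tool_pos: [0.3696, 0.2682, 0.2137]
orientation: [-179.9, -0.0, -8.2]
force: [0.4, -0.2, -0.4]
opening: 0.0876
gripper_force: 0.0
```

View pics/c8.png

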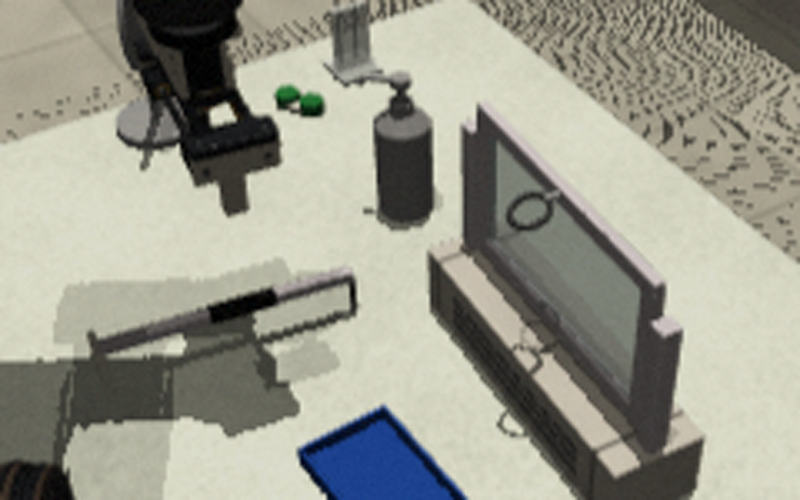

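The pole stands upright on its hook and foot, the flap is shut, the bottle hasn't moved and the gripper is clear, so I'm handing in.

```bash
python3 -c "
from plant import workorder; print(workorder.close_job())"
```

```text
the job is handed in; nothing more can be done
None
```

The job is handed in at about 14 s on the robot's clock: the last picture showed the flap shut, the pole standing on its hook tip and foot and the pump bottle not visibly moved, but the hand-in gave no verdict.

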